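# Set the square and start the glass cutter on its mark

## Task

Set up the cut on the amber glass pane: first lay the L-square down with its stock flush against the pane's near edge (the robot's side), its blade over the glass to the right of the black cut line as seen from the robot and the blade's outer ruler edge about 6 mm clear of that line, and let go of it. Then take the glass cutter (the tool with the flat black handle) out of the wooden block and set its wheel on the start mark near the far edge, cutter upright, wheel in line with the cut line, pressed lightly so that the sprung head goes about half way in; never press hard on the glass. Finish while still holding the cutter there, with the square still in place and untouched and all other things left where they are.

Things in the scene. Friction and masses are not known exactly. Their poses are not given: they have to be found in the camera images.
- pane: Amber glass pane to be cut, 170 (x) by 240 (y) by 4 mm, on a grey pad 4 mm thick and a little smaller; glass top 8 mm above the table; does not slide. Origin under its centre at table height; x points from its near edge (robot side, x = -85 mm) to its far edge. A thin black cut line runs across its top along x at y = +40 mm, left of the middle seen from the robot.
- start_mark (a point): Start mark on the glass top: where a short black cross stroke (24 mm) crosses the cut line, 15 mm in from the pane's far edge, 8 mm above the table. Same axes as the pane.
- square: Loose L-square, 0.42 kg. Aluminium stock 28 (x) by 120 (y) by 24 mm high; origin under the stock's centre, z up. Steel ruler blade from the stock's front face along +x: 186 long, y = +28 to +60 mm, 2.5 thick, underside 8.4 mm up, so that with the stock on the table it just clears the glass. Its outer (ruler) edge is at y = +60 mm, in line with the stock's end.
- square_grip (a point): Middle of the stock's top (0, 0, 24 mm on the square), where it is pinched from above across its 28 mm width. The stock's top is bare and free from y = -60 to +28 mm. When the stock stands against the pane one finger is over the glass: keep the fingertips higher than the 8 mm of the glass.
- square_corner (a point): On the square: where the blade's outer edge meets the stock's front face, the face that goes against the glass edge (14, 60, 8.4 mm from the square's origin). Same axes as the square.
- square_heel (a point): The other end of the stock's front face (14, -60, 8.4 mm from the square's origin).
- stand: Fixed wooden tool block, 215 (x) by 55 (y) by 55 mm high, left or right of the pane, origin under its centre. Three 20 mm through holes in a row along its x, 70 mm apart; the cutter and two other tools stand upright in them in any order, each hanging by its flange.
- cutter: Glass cutter, 0.12 kg, upright in the block, wheel down. Origin at the wheel's lowest point with the head not pressed, z up. Head and 15 mm brass neck up to 46 mm; brass flange 28 across, 46 to 51 mm, resting on the block (lift 50 mm to clear); flat black handle 51 to 133 mm, 22 wide (x), 13 thick (y); brass cap to 142 mm. The wheel rolls along x, the handle's wide way.
- cutter_grip (a point): On the cutter's axis, 105 mm above its origin, in the black handle: a good place to pinch it from above across its 13 mm thickness (the cutter's y). The only flat black handle in the block.
- cutter_wheel (a point): The lowest point of the cutter's wheel; moves with the head.
- cutter_head (a joint): How far the cutter's sprung head is pushed up into the neck: 0 is fully out, 0.008 m is at the stop. The spring needs 1.5 N to begin to move and 0.5 N more for every millimetre (3.5 N half way, 5.5 N at the stop).
- stopping_knife: Bystander: one of the two other tools of the wooden block: steel shank, steel flange, round wooden handle with a mushroom knob 32 mm across; its top is 135 mm above the table.
- scriber: Bystander: the other of the two: a thin steel needle shank, flange and slim round turned wooden handle; its top is 121 mm above the table.
- offcut: Bystander: a flat amber glass offcut, 50 by 70 by 4 mm, left of the pane on the robot's side; origin under its centre.
- pliers: Bystander: glass pliers lying flat beyond the pane, about 170 mm long and 14 mm high.
- paint_jar: Bystander: a low paint jar with a lid, 60 mm across and 55 mm high, beyond the pane.
- paint_jar2: Bystander: a second paint jar, the same as the first.
- foil_roll: Bystander: a flat roll of copper foil, 72 mm across and 12 mm high, right of the pane on the robot's side.
Mind the look-alikes: they are no part of the job. Of the things that look like the square, take the one that is farthest from the robot's base at the start.

How it is judged (in metres and radians):
On the way, in this order (a step that is already met when the one before it is completed fails the run):
1. the square is laid flush against the pane's near edge, beside the cut line, and let go (x of square_corner in the frame of pane between -0.088 and -0.082 m and x of square_heel in the frame of pane between -0.088 and -0.082 m and y of square_corner in the frame of pane between 0.029 and 0.038 m and angle between square's own z axis and vertical below 0.04 rad and height (world z) of square below 0.004 m and contact force between the fingers and square below 0.5 N), for 0.3 s.
2. the cutter is taken out of the block, in the fingers (height (world z) of cutter above 0.052 m and contact force between the fingers and cutter above 3 N), for 0.1 s.
At the end, for the whole second after the job is handed in: Square flat, let go, stock face within 3 mm of the near edge at both ends, blade edge 2 to 11 mm right of the line. Cutter gripped, still, wheel within 5 mm of the mark, upright within 6 degrees, in line within 10 degrees, head in 1.5 to 6.5 mm, not leaning on the square (all of step 1 and distance between cutter_wheel and start_mark below 0.005 m and angle between cutter's own z axis and vertical below 0.105 rad and angle between the x axis of cutter and the x axis of pane, either way round below 0.18 rad and value of joint cutter_head between 0.0015 and 0.0065 m and contact force between cutter and pane above 1 N and contact force between the fingers and cutter above 3 N and contact force between cutter and square below 1 N and linear speed of cutter below 0.01 m/s); the arm keeps its last pose, push and grip.
It fails at once if the cutter is pressed hard on the glass (over 15 N) (contact force between cutter and pane above 15 N).
It fails at once if the pane is struck or pressed with over 40 N (contact force between anything else and pane above 40 N).
It fails at once if a bystander is moved by more than 25 mm (distance of any of stopping_knife, scriber, offcut, pliers, paint_jar, paint_jar2, foil_roll from where it was at the start of the episode above 0.025 m).
It also fails if it takes over 58 s, if anything falls off the work surface, if the arm or the gripper's body presses on something with over 40 N, if the wrist force passes 120 N, or if a joint passes its speed limit or range.

## Robot

A 6-joint arm with a two-finger parallel gripper is mounted at the origin on the work surface. World frame = base frame: x ahead of the robot, y to its left, z up, the work surface at z = 0. Lengths are in m, angles in degrees, forces in N, time in s.
With the tool pointing down it reaches from about 0.375 to 0.75 m from the base axis. Payload 9 kg.
Tool frame: the origin (TCP) lies where the fingers leave the gripper's body, on its centre line; the fingertips stand 73 mm ahead of it and the grasp point (between the pads) lies 54 mm ahead of it (robot.tip_reach is the distance from the TCP to the fingertips, in m); z points along the fingers, y is the line along which they close (so a half turn about z gives the same grasp; the last joint's range is limited). The gripper opens to 85 mm and grips with 20 to 120 N. Pads are 22 mm wide; open, the fingers measure 114 mm over their backs; the gripper's body (76 mm by 85 mm) begins 54 mm behind the grasp point. The pads swing forward as they close: fully open they stand 13 mm farther back than shut.
Start: joints at [-87.531, 5.964, 5.575, 89.605, 0, 77.527], TCP at [0.155, -0.58, 0.304] pointing down, gripper open.
Joint ranges: [-171.21, 171.21], [-48.23, 106.86], [-62.78, 66.21], [-105.2, 120.99], [-86.42, 89.51], [-180, 180]. Speed limits (degrees/s): [127.2, 127.2, 147.25, 180, 180, 180].

## Interface

Orientations are given as [roll, pitch, yaw] about the fixed x, y, z axes, in that order (R = Rz(yaw) Ry(pitch) Rx(roll)).
In Python, from plant import robot gives the robot as it stands. Calls block until the motion is done:
- robot.move_pose(position, orientation): joint-space move of the TCP to a pose.
- robot.line_to(position, vel=0.15, rotation=None, guard=None): straight line of the TCP; rotation=None keeps the orientation; vel is the mean speed in m/s. With guard (N) it stops when the force on the tool has changed by that much, and returns True; else False.
- robot.goto_joints(angles): joint-space move.
- robot.set_gripper(opening): finger opening in m; the grip force is fixed at half the most; returns when the fingers have stopped.
- robot.pause(seconds).
- robot.ik(position, orientation): joint angles nearest the present ones, or None.
- robot.observe(): the state.
- robot.grab_frame(name): name is "scene" or "top"; returns the picture (400x640x3 uint8, blue, green, red); there is no depth.
- robot.get_calibration(name): a dict with "vertical_fov" (degrees; the focal length in pixels is half the picture's height over the tangent of half this angle, whatever the lens; pixels are square), "cx", "cy" (the principal point, pixels), "k1" (the pictures are not rectified: a ray, as slopes to the right and down, at radius r is drawn at 1 + k1 r^2 times it, then the intrinsics apply), "rvec" (rotation vector, rad) and "tvec" (3), from world to camera coordinates, as OpenCV has them. Camera axes: x right, y down, z forward; pixel columns grow to the right and rows downward; lengths in m; the calibration is good to about 2 mm. A picture is of the moment at which its call begins. get_calibration takes no time and is no camera call.
A pose or a line that the arm cannot do raises robot.IKError and nothing moves.
- robot.job_done(): hands the job in; it is judged then, once.
The state is a dict: "time": time; "q": joint angles; "qvel": joint speeds; "joint_torque": joint torques, N m; "tool_pos": TCP position; "tcp_rot": TCP orientation; "ft_force": force on the tool from outside, world axes, zero at the start; "torque": the same for the moment, N m; "gripper_width": finger opening in m; "gripper_force": force on a finger pad.
Only numpy, scipy, OpenCV 4.12 (cv2) and the standard library are available. Lean on these libraries where they do the work, as an engineer would, in place of code of your own. Each camera call takes 0.05 s, during which the arm holds its last target. There are 200 camera calls.

## Working session

There is one attempt and no reset: what is moved stays moved. The work goes in short steps, each a Python script; the robot and the scene stay as the last script left them, time stands still between calls to the robot, and variables do not carry over. Pictures are saved under pics/ and viewed, at most 10 in all, crops included, and the job is handed in when it is done.

```bash
ls; mkdir -p pics
python3 - <<'E'
from plant import robot
import cv2
for n in("scene","top"):
    cv2.imwrite(f"pics/{n}0.png",robot.grab_frame(n)); print(n,robot.get_calibration(n))
o=robot.observe();print(o)
E
```

```text
pics
scene {'vertical_fov': 56.604855878173026, 'cx': 321.33041689324983, 'cy': 200.14193759400285, 'k1': 0.011578707452730892, 'rvec': array([ 1.84252059,  1.65843988, -0.68083042]), 'tvec': array([-0.03629454, -0.27812161,  1.37383884])}
top {'vertical_fov': 50.907352857612295, 'cx': 317.05131515738486, 'cy': 196.71627196516786, 'k1': -0.03815941351356592, 'rvec': array([ 2.20056408, -2.0236988 ,  0.2116023 ]), 'tvec': array([-0.02957174,  0.49303151,  1.21294957])}
{'time': 0.1, 'q': array([-8.75275086e+01,  5.99397404e+00,  5.53344333e+00,  8.96047477e+01,
       -1.01062793e-03,  7.75259082e+01]), 'qvel': array([ 0.13634409,  0.0196088 ,  0.03237939, -0.01457421,  0.05982087,
       -0.04035289]), 'joint_torque': array([ 7.27717095e-03, -5.58212149e+01,  5.04717493e+01,  1.32067571e-02,
       -1.53961319e-04, -3.77505771e-06]), 'tool_pos': array([ 0.1547391 , -0.57949174,  0.30323106]), 'tcp_rot': array([-1.79936044e+02, -1.31132466e-02,  1.49465765e+01]), 'ft_force': array([-0.00836592, -0.81956717,  0.79165618]), 'torque': array([-0.00122542,  0.05196803,  0.0023083 ]), 'gripper_force': 0.0, 'gripper_width': 0.08529393134586408}
```

View pics/scene0.png

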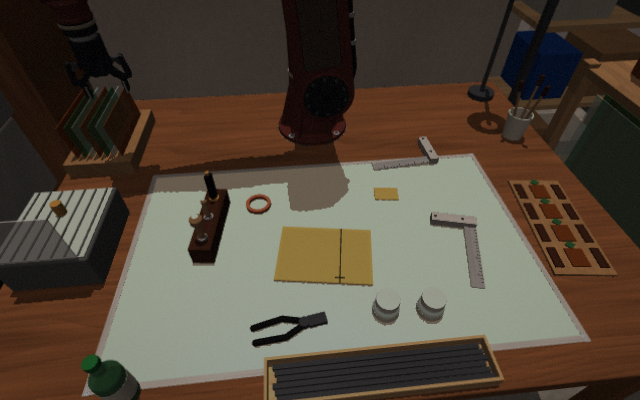

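View pics/top0.png

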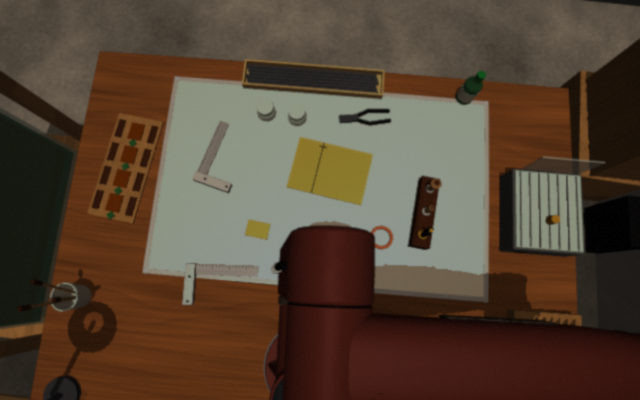

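The scene view looks back at the robot. The pane is around (325,255), the block around (210,225), with the black handle at about (211,185). The far square is at about (465,245) and its look-alike is near the robot at (410,158). In the top view the far square is at (212,165), the pane at (330,170) and the block at (425,212). Next I'll enlarge crops of these.

```bash
cat > h.py <<'E'
import numpy as np, cv2
from scipy.optimize import least_squares
from plant import robot
C={n:robot.get_calibration(n) for n in("scene","top")}
def K(c):
    f=200/np.tan(np.radians(c["vertical_fov"]/2)); return np.array([[f,0,c["cx"]],[0,f,c["cy"]],[0,0,1.]])
def proj(n,P):
    c=C[n]; return cv2.projectPoints(np.atleast_2d(np.float64(P)),c["rvec"],c["tvec"],K(c),np.array([c["k1"],0,0,0,0.]))[0][:,0]
def onplane(n,uv,z):
    uv=np.atleast_2d(np.float64(uv)); return np.array([np.r_[least_squares(lambda p:proj(n,[*p,z])[0]-q,[.5,0]).x,z] for q in uv])
def tri(a,b):
    r=least_squares(lambda p:np.r_[proj("scene",p)[0]-a,proj("top",p)[0]-b],[.5,0,.02]); return r.x,np.abs(r.fun).max()
def crop(n,x,y,w,h,s,out,img=None):
    im=cv2.imread(f"pics/{n}0.png") if img is None else img
    c=cv2.resize(im[y:y+h,x:x+w],None,fx=s,fy=s,interpolation=cv2.INTER_CUBIC)
    c=np.uint8(255*(c/255.)**.7)
    for u in range((x+19)//20*20,x+w,20): cv2.putText(c,str(u),(int((u-x+.5)*s)-9,9),0,.33,(0,0,255));cv2.line(c,(int((u-x+.5)*s),10),(int((u-x+.5)*s),16),(0,0,255))
    for v in range((y+19)//20*20,y+h,20): cv2.putText(c,str(v),(0,int((v-y+.5)*s)+4),0,.33,(0,0,255));cv2.line(c,(22,int((v-y+.5)*s)),(28,int((v-y+.5)*s)),(0,0,255))
    cv2.imwrite(out,c)
E
python3 - <<'E'
from h import *
crop("scene",180,165,320,150,2.5,"pics/c1.png")
crop("top",185,110,265,145,3,"pics/c2.png")
E
```

```text
(no output)
```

View pics/c1.png

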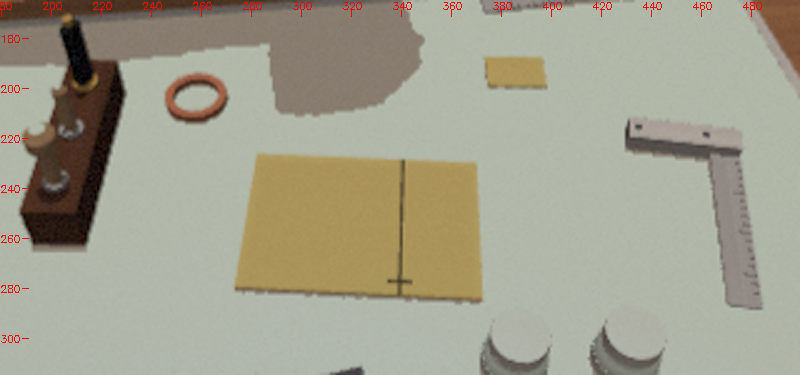

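View pics/c2.png

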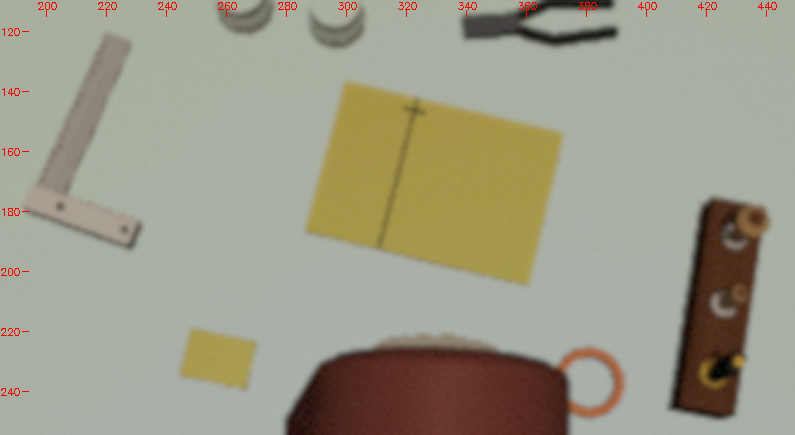

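The crops give the pane corners, line and mark, the square's blade tip and stock corners, and the three flanges. The cutter flange is at about (213.5,198) in the scene view and (422.5,234) in the top view. Next: fit poses across both views.

```bash
cat > fit.py <<'E'
from h import *
S=lambda *p:np.array(p)/2.5-.5+[180,165]
T=lambda *p:np.array(p)/3-.5+[185,110]
def fit(ob,p0,freez=True):
    # ob: (view,pix,(x,y,z) mm)
    def w(p,l):
        c,s=np.cos(p[2]),np.sin(p[2]); l=np.array(l)/1000; return [p[0]+c*l[0]-s*l[1],p[1]+s*l[0]+c*l[1],p[3]+l[2]]
    f=lambda p:np.concatenate([proj(v,w(p,l))[0]-q for v,q,l in ob])
    r=least_squares(f,p0,loss="soft_l1"); return r.x,f(r.x).reshape(-1,2)
P=[("scene",S(257,154),(-85,-120,8)),("scene",S(476,163),(-85,120,8)),("scene",S(482,298),(85,120,8)),("scene",S(236,288),(85,-120,8)),("scene",S(400,281),(70,40,8)),("scene",S(403,161),(-85,40,8)),
("top",T(346,82),(85,120,8)),("top",T(562,133),(85,-120,8)),("top",T(528,284),(-85,-120,8)),("top",T(306,233),(-85,120,8)),("top",T(415,110),(70,40,8)),("top",T(379,248),(-85,40,8))]
Q=[("scene",S(630,118),(-14,-60,24)),("scene",S(742,130),(-14,60,24)),("scene",S(728,307),(200,28,10.9)),("scene",S(762,307),(200,60,10.9)),
("top",T(107,34),(200,60,10.9)),("top",T(131,44),(200,28,10.9)),("top",T(36,184),(14,60,24)),("top",T(141,222),(14,-60,24)),("top",T(26,208),(-14,60,24))]
if __name__=="__main__":
    np.set_printoptions(precision=4,suppress=True)
    for n,o,p in(("pane",P,[.6,0,0,0]),("square",Q,[.6,.3,0,0])):
        x,r=fit(o,p); print(n,x,np.degrees(x[2])); print(r.round(1).tolist())
    for a,b in(((85,83),(713,373)),((70,128),(725,302)),((55,184),(735,235)),((68,18),(738,360))): print(tri(S(*a),T(*b)))
    crop("scene",185,160,55,105,5.6,"pics/a.png");crop("top",405,170,50,80,7.35,"pics/b.png")
    cv2.imwrite("pics/c3.png",np.hstack([cv2.imread("pics/a.png")[:588],cv2.imread("pics/b.png")[:588]]))
E
python3 fit.py
```

```text
pane [ 0.5912 -0.0185 -0.156   0.0003] -8.93632653818274
[[-0.5, 0.1], [-0.2, -0.1], [0.2, 0.4], [-1.0, 0.0], [-0.3, 0.4], [-0.5, -0.4], [-1.0, -0.4], [0.2, -0.3], [-0.1, 0.5], [-1.1, -0.5], [-0.9, 0.3], [-0.5, 0.5]]
square [ 0.5208  0.3437 -0.2673 -0.0037] -15.313593878146333
[[-1.6, 0.6], [-1.8, 1.0], [-0.5, -1.8], [-0.2, 0.2], [-0.9, -1.1], [0.2, -1.3], [-1.2, -0.0], [-0.8, 0.2], [-1.5, 0.1]]
(array([ 0.4071, -0.306 ,  0.057 ]), np.float64(0.12827534263556117))
(array([ 0.478 , -0.3139,  0.0617]), np.float64(0.2742320382003527))
(array([ 0.5481, -0.3225,  0.0566]), np.float64(0.4951524718501332))
(array([ 0.4079, -0.3042,  0.1524]), np.float64(0.3622846814428158))
```

View pics/c3.png

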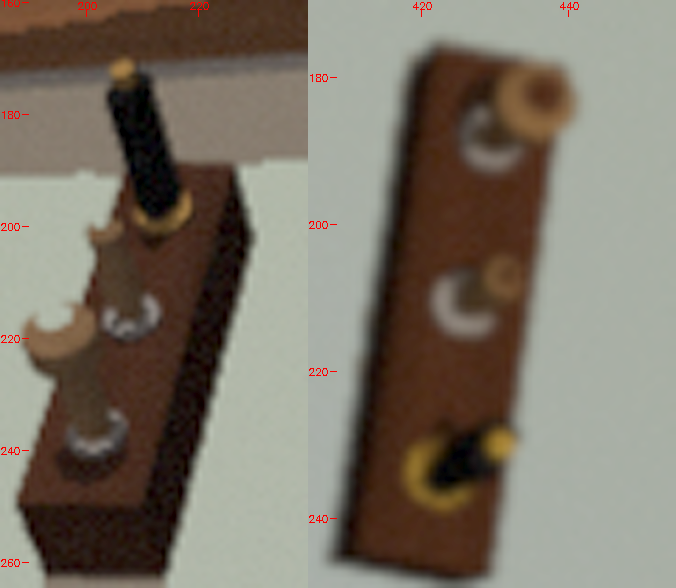

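The cutter stands in the hole at the robot's end of the block, upright at roughly (0.407,-0.305). Next I'll fit its yaw from the black-handle silhouette and overlay the square and pane models to check them.

```bash
cat > ov.py <<'E'
from fit import *
def W(p,l):
    l=np.atleast_2d(np.float64(l))/1000;c,s=np.cos(p[2]),np.sin(p[2])
    return np.c_[p[0]+c*l[:,0]-s*l[:,1],p[1]+s*l[:,0]+c*l[:,1],(p[3] if len(p)>3 else 0)+l[:,2]]
POLY=dict(pane=[[(-85,-120,8),(-85,120,8),(85,120,8),(85,-120,8)],[(-85,40,8),(85,40,8)],[(70,28,8),(70,52,8)]],
 square=[[(-14,-60,24),(-14,60,24),(14,60,24),(14,-60,24)],[(14,-60,0),(14,60,0)],[(14,60,10.9),(200,60,10.9),(200,28,10.9),(14,28,10.9)]])
def overlay(n,img,x,y,w,h,s,items,out):
    crop(n,x,y,w,h,s,out,img); c=cv2.imread(out)
    for k,p in items:
        for pl in POLY[k]: cv2.polylines(c,[np.int32(((proj(n,W(p,pl))-[x,y]+.5)*s))],len(pl)>2,(0,255,0) if k=="pane" else (255,0,255),1)
    cv2.imwrite(out,c)
E
python3 - <<'E'
from ov import *
np.set_printoptions(precision=4,suppress=True)
box=lambda:[(a*11,b*6.5,z) for a in(1,-1) for b in(1,-1) for z in(60,142)]
ims={n:cv2.imread(f"pics/{n}0.png") for n in("scene","top")}
reg=dict(scene=(195,165,30,35),top=(415,222,22,18))
M={}
for n,(x,y,w,h) in reg.items():
    g=ims[n].max(2).astype(int); m=np.zeros(g.shape); m[y:y+h,x:x+w]=g[y:y+h,x:x+w]<26; M[n]=m; print(n,m.sum())
def score(n,yaw,xy,d):
    q=proj(n,W([*xy,np.radians(yaw),0],box()))+d; s=8
    hull=cv2.convexHull(np.float32(q))[:,0]; c=np.zeros((400,640),np.uint8)
    x,y,w,h=reg[n]; c=np.zeros((h*s,w*s),np.uint8); cv2.fillPoly(c,[np.int32((hull-[x,y]+.5)*s)],1)
    c=cv2.resize(c.astype(np.float32),(w,h),interpolation=cv2.INTER_AREA); m=M[n][y:y+h,x:x+w]
    return np.minimum(c,m).sum()/np.maximum(c,m).sum()
for n in reg:
    print(n,[(yaw,round(max(score(n,yaw,(.4075,-.305),(a,b)) for a in np.arange(-2,2.1,.5) for b in np.arange(-2,2.1,.5)),3)) for yaw in range(-97,83,15)])
x1=fit(P,[.6,0,0,0])[0];x2=least_squares(lambda p:np.concatenate([proj(v,W(p,l))[0]-q for v,q,l in Q]),[.5,.3,-.2],loss="soft_l1").x
print(x2)
it=[("pane",x1),("square",[*x2,0])]
overlay("scene",ims["scene"],265,200,230,120,3.4,it,"pics/a.png");overlay("top",ims["top"],185,115,200,85,3.9,it,"pics/b.png")
a,b=cv2.imread("pics/a.png"),cv2.imread("pics/b.png");b=b[:,:a.shape[1]];a=a[:,:b.shape[1]]
v=np.vstack([a,b]);print(v.shape);cv2.imwrite("pics/c4.png",v[:, :][:740])
cv2.imwrite("pics/c4.png",cv2.resize(v,None,fx=600/v.shape[0],fy=600/v.shape[0],interpolation=cv2.INTER_AREA) if v.shape[0]>600 else v)
E
```

```text
scene 187.0
top 49.0
scene [(-97, np.float64(0.695)), (-82, np.float64(0.745)), (-67, np.float64(0.753)), (-52, np.float64(0.719)), (-37, np.float64(0.711)), (-22, np.float64(0.754)), (-7, np.float64(0.821)), (8, np.float64(0.721)), (23, np.float64(0.691)), (38, np.float64(0.783)), (53, np.float64(0.734)), (68, np.float64(0.699))]
top [(-97, np.float64(0.456)), (-82, np.float64(0.452)), (-67, np.float64(0.405)), (-52, np.float64(0.439)), (-37, np.float64(0.472)), (-22, np.float64(0.45)), (-7, np.float64(0.434)), (8, np.float64(0.442)), (23, np.float64(0.458)), (38, np.float64(0.451)), (53, np.float64(0.439)), (68, np.float64(0.445))]
[ 0.5214  0.3422 -0.2658]
(740, 780, 3)
```

View pics/c4.png

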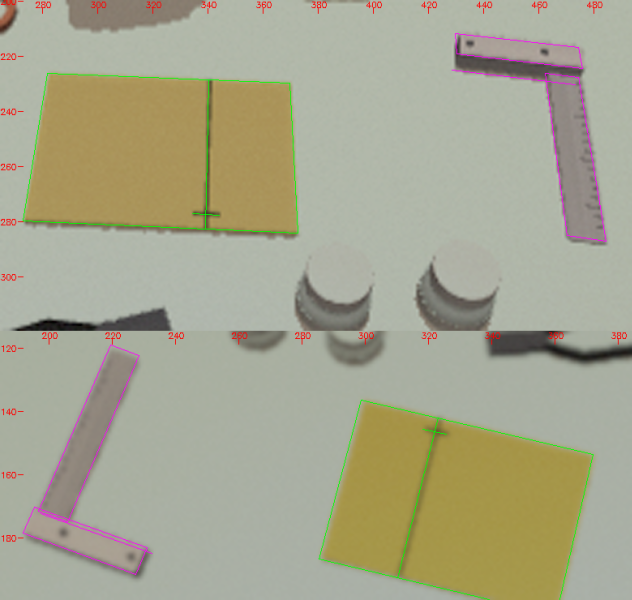

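The overlay matches in both views to about 1 px. In the scene view, the square's stock spans (452..480, 212..226) with the blade tip at (477,286), and the pane mark is at (339,277). The cutter yaw fits best at about -7°, in line with the block. Next I'll grasp the square.

```bash
cat > s.py <<'E'
from ov import *
np.set_printoptions(precision=4,suppress=True)
PANE=np.array([.5912,-.0185,-.156,0]); SQ=np.array([.5214,.3422,-.2658,0])
def st(t=""):
    o=robot.observe(); print(t,round(o["time"],2),o["tool_pos"],o["tcp_rot"].round(1),"F",o["ft_force"].round(2),"w",round(o["gripper_width"],4),"gf",round(o["gripper_force"],1))
    return o
E
python3 - <<'E'
from s import *
g=W(SQ,(0,0,0))[0]; y0=np.degrees(SQ[2])
for yaw in(y0+90,y0-90):
    print(yaw,robot.ik([*g[:2],.082],[180,0,yaw]))
pl=W(PANE,(-99,-26,0))[0]
for d in(90,-90): print(robot.ik([*pl[:2],.082],[180,0,np.degrees(PANE[2])+d]))
mk=W(PANE,(70,40,0))[0];print(mk)
for d in(0,180): print(robot.ik([*mk[:2],.165],[180,0,np.degrees(PANE[2])+d]),robot.ik([.407,-.305,.168],[180,0,-7+d]),robot.ik([.407,-.305,.24],[180,0,-7+d]))
E
```

```text
74.77078180542271 [ 21.2836  14.5862  -8.1876  67.2261   0.     126.5128]
-105.22921819457729 [ 21.2836  14.5862  -8.1876  67.2261   0.     -53.4872]
[-18.6983  -8.5314 -32.0854  66.446    0.      80.2398]
[-18.6983  -8.5314 -32.0854  66.446    0.     -99.7602]
[0.6666 0.0101 0.    ]
[-10.3387  18.6132   5.4173  76.8041   0.     178.5994] [-51.6101  -9.0207 -23.3156  75.7052   0.     135.3899] [-51.6101 -10.2945 -16.9464  83.3481   0.     135.3899]
[-10.3387  18.6132   5.4173  76.8041   0.      -1.4006] [-51.6101  -9.0207 -23.3156  75.7052   0.     -44.6101] [-51.6101 -10.2945 -16.9464  83.3481   0.     -44.6101]
```

Run:
```python
from s import *
g=W(SQ,(0,0,0))[0]; y=np.degrees(SQ[2])+90
robot.move_pose([*g[:2],.16],[180,0,y]); st("above")
hit=robot.line_to([*g[:2],.082],vel=.1,guard=8); st(f"down {hit}")
if not hit:
    robot.set_gripper(0.0); st("grip")
    robot.line_to([*g[:2],.15],vel=.08); st("lift")
    for n in("scene","top"): cv2.imwrite(f"pics/{n}1.png",robot.grab_frame(n))
    crop("scene",400,150,120,150,4,"pics/a.png",cv2.imread("pics/scene1.png"));crop("top",180,100,80,150,4,"pics/b.png",cv2.imread("pics/top1.png"))
    cv2.imwrite("pics/c5.png",np.hstack([cv2.imread("pics/a.png"),cv2.imread("pics/b.png")]))
```

```text
above 3.59 [0.5218 0.3417 0.1601] [180.   -0.   74.7] F [-0.45 -0.72  0.75] w 0.0853 gf 0.0
down False 4.53 [0.5219 0.3424 0.0828] [179.9  -0.   74.8] F [-0.29  0.12  0.19] w 0.0851 gf 0.0
grip 5.09 [0.5216 0.3423 0.0825] [180.   -0.   74.8] F [-1.4  -0.65  4.37] w 0.0264 gf 60.4
lift 6.09 [0.521  0.342  0.1492] [-179.9    0.    74.8] F [-0.16 -0.73 -4.13] w 0.0263 gf 59.4
```

View pics/c5.png

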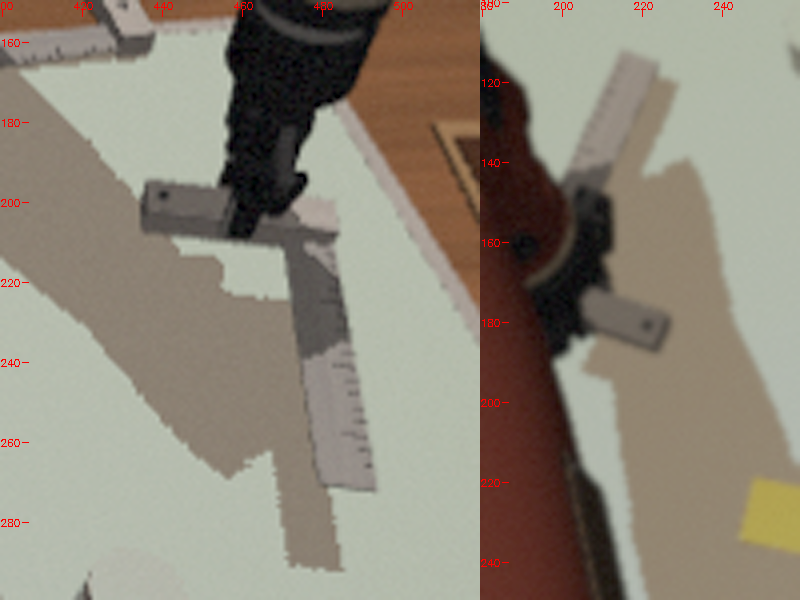

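The square is held level at the middle of its stock, with the stock end at about (440,200) and the blade tip at about (487,272) in the scene view. Next I'll lower it 15 mm short of the edge, then slide it in with a force guard.

Run:
```python
from s import *
y=np.degrees(PANE[2])+90
A=W(PANE,(-114,-26,0))[0]; B=W(PANE,(-92,-26,0))[0]
robot.move_pose([*A[:2],.15],[180,0,y]); st("above")
print(robot.line_to([*A[:2],.0828],vel=.06,guard=10)); o=st("down")
h=robot.line_to([*B[:2],o["tool_pos"][2]],vel=.02,guard=9); o=st(f"slide {h}")
c,s=np.cos(PANE[2]),np.sin(PANE[2]);d=o["tool_pos"][:2]-PANE[:2]
print("pane frame",c*d[0]+s*d[1],-s*d[0]+c*d[1])
```

```text
above 7.58 [ 0.4749 -0.0259  0.1502] [180.   -0.   81.1] F [-0.34 -0.42 -4.95] w 0.0266 gf 59.4
False
down 8.85 [ 0.475  -0.0266  0.0835] [179.9   0.   81.1] F [-1.67 -0.07  1.49] w 0.0266 gf 60.5
slide True 9.62 [ 0.4897 -0.0287  0.0829] [-179.9   -0.    81. ] F [0.02 0.9  0.17] w 0.0267 gf 61.3
pane frame -0.09872485346561903 -0.025895275756452077
```

Run:
```python
from s import *
o=robot.observe();p=o["tool_pos"]
robot.set_gripper(0.06); st("open")
robot.line_to([p[0],p[1],.17],vel=.12)
robot.move_pose([.407,-.305,.25],[180,0,173]); st("hover")
ims={n:robot.grab_frame(n) for n in("scene","top")}
for n in ims: cv2.imwrite(f"pics/{n}2.png",ims[n])
it=[("pane",PANE),("square",[*W(PANE,(-99,-26,0))[0][:2],PANE[2],0])]
overlay("scene",ims["scene"],265,200,130,95,6,it,"pics/c6.png")
overlay("top",ims["top"],280,125,110,90,6.5,it,"pics/c7.png")
```

```text
open 10.05 [ 0.489  -0.0285  0.0826] [-179.9   -0.    81.1] F [ 0.03  0.08 -0.08] w 0.0599 gf 0.0
hover 12.81 [ 0.4071 -0.3047  0.2497] [180.  -0. 173.] F [0.81 0.5  0.49] w 0.06 gf 0.0
```

View pics/c6.png

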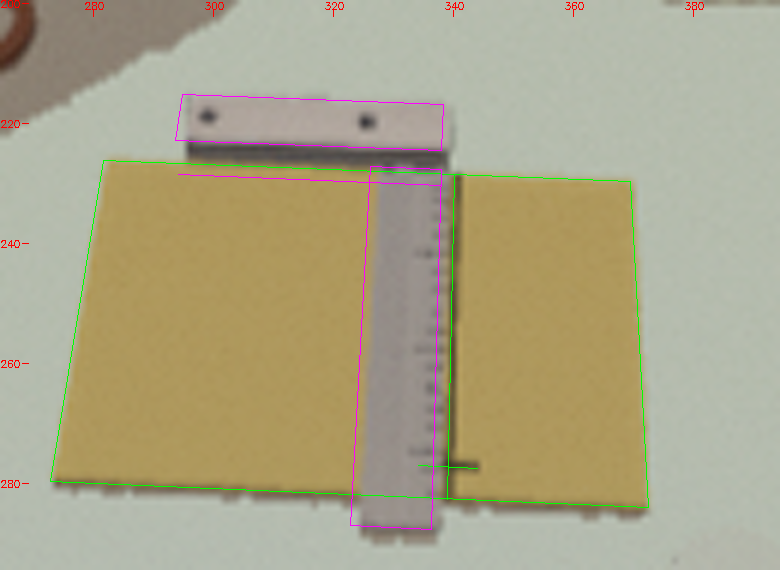

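View pics/c7.png

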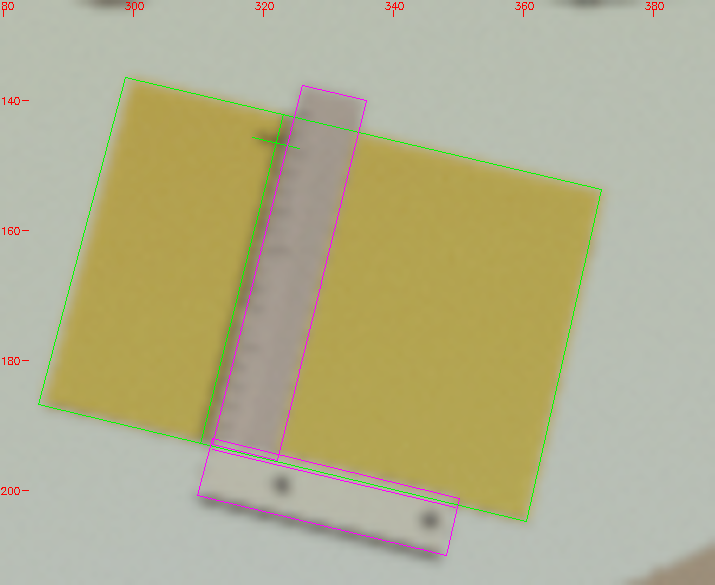

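The stock sits flush along the whole near edge. The blade edge is about 5 mm right of the line: in the scene crop the edge is at about x=338 and the line at about 340. Next I'll refine the mark with sub-pixel profiles on the first pictures and grip the cutter.

Run:
```python
from s import *
for n in("scene","top"):
    im=cv2.imread(f"pics/{n}0.png").astype(np.float32).sum(2)
    def prof(pts):
        q=proj(n,W(PANE,pts)).astype(np.float32); return cv2.remap(im,q[:,:1],q[:,1:],cv2.INTER_CUBIC)[:,0]
    t=np.arange(-9,9.1,.5)
    for nm,pts in(("line far",lambda d:[(x,40+d,8) for x in range(20,61,3)]),("line near",lambda d:[(x,40+d,8) for x in range(-70,0,3)]),("stroke",lambda d:[(70+d,y,8) for y in(30,32,34,46,48,50)])):
        v=np.array([prof(pts(d)).mean() for d in t]); w=np.maximum(np.percentile(v,60)-v-15,0); w[np.abs(t-t[w.argmax()])>4]=0
        print(n,nm,"offset mm",round((w*t).sum()/w.sum(),2))
robot.move_pose([.4075,-.305,.22],[180,0,173])
h=robot.line_to([.4075,-.305,.168],vel=.1,guard=6); st(f"down {h}")
if not h: robot.set_gripper(0.0); st("grip")
```

```text
scene line far offset mm 0.91
scene line near offset mm 1.08
scene stroke offset mm -0.65
top line far offset mm -1.82
top line near offset mm -1.55
top stroke offset mm 1.01
down False 13.82 [ 0.4077 -0.3052  0.1686] [-180.    0.  173.] F [ 0.07  0.2  -0.32] w 0.0598 gf 0.0
grip 14.29 [ 0.4077 -0.3053  0.1687] [-180.    0.  173.] F [-0.63  0.29  4.87] w 0.0174 gf 58.4
```

The fingers stopped at 17.4 mm, which is too wide for the 13 mm thickness, so the handle is jammed diagonally and its yaw is about 17° off. I'll reopen slightly and try other yaws, using the finger width as the measure.

Run:
```python
from s import *
for d in(17,-17):
    robot.set_gripper(0.04)
    robot.line_to([.4075,-.305,.168],vel=.1,rotation=[180,0,173+d])
    robot.set_gripper(0.0); o=st(f"yaw {d}")
    if o["gripper_width"]<.0135: break
```

```text
yaw 17 15.44 [ 0.4075 -0.305   0.1681] [-180.    0. -170.] F [0.29 0.59 1.6 ] w 0.0125 gf 58.5
```

Run:
```python
from s import *
robot.line_to([.4075,-.305,.27],vel=.12); st("lift"); robot.pause(.1)
m=W(PANE,(70.2,39.7,0))[0]
robot.move_pose([*m[:2],.25],[180,0,180+np.degrees(PANE[2])]); 
robot.line_to([*m[:2],.192],vel=.08); st("hover")
out=[]
for n,(x,y,w,h) in(("scene",(310,220,60,75)),("top",(295,115,50,75))):
    im=robot.grab_frame(n); cv2.imwrite(f"pics/{n}3.png",im); f=f"pics/{n}3c.png"
    crop(n,x,y,w,h,7,f,im); c=cv2.imread(f)
    q=proj(n,[[*m[:2],.033+z] for z in(0,.046,.051,.09)]+[[*m[:2],.008]]); q=np.int32((q-[x,y]+.5)*7)
    for a in q: cv2.circle(c,tuple(map(int,a)),3,(255,0,255),-1)
    out.append(c)
cv2.imwrite("pics/c8.png",np.hstack(out))
```

```text
lift 16.44 [ 0.4073 -0.3048  0.2691] [ 179.9   -0.  -170. ] F [ 0.32  0.23 -1.26] w 0.0121 gf 58.3
hover 18.93 [0.667  0.0098 0.1926] [-180.     0.   171.1] F [-0.09  0.47 -1.51] w 0.0122 gf 58.3
```

View pics/c8.png

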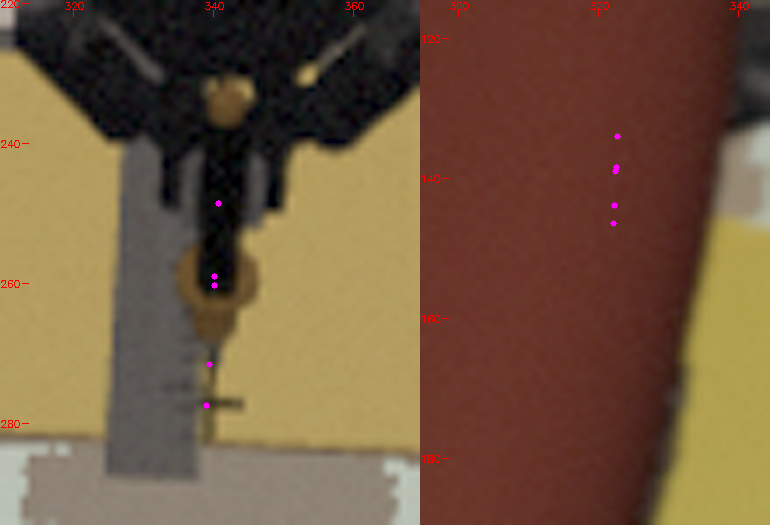

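The scene view shows the cutter upright and in line. Its flange is at about (341,260), the wheel at about (340,271) just over the line, and the mark at about (340,277) below it. The arm hides it in the top view. Next I'll lower it slowly and read the force.

Run:
```python
from s import *
m=W(PANE,(70.2,39.7,0))[0]
def F():
    a=[]
    for _ in range(10): robot.pause(.03); o=robot.observe(); a.append(np.r_[o["ft_force"],o["tool_pos"][2]])
    return np.mean(a,0)
f0=F(); print("base",f0)
robot.line_to([*m[:2],.170],vel=.04,guard=5); print(F()-[*f0[:3],0])
z=.170
while z>.1575:
    z-=.001; h=robot.line_to([*m[:2],z],vel=.01,guard=5); f=F()-[*f0[:3],0]; print(round(z,4),h,f)
    if f[2]>3.2: break
st()
```

```text
base [ 0.2911 -0.0142 -0.8979  0.1925]
[-0.0856  0.1278 -0.0898  0.1703]
0.169 False [-0.3969  0.0531  0.1671  0.169 ]
0.168 False [ 0.1558 -0.2704 -0.0246  0.168 ]
0.167 False [ 0.033  -0.1519  0.6421  0.167 ]
0.166 False [-0.1766  0.0649  1.835   0.1661]
0.165 False [0.1281 0.1255 2.6706 0.1651]
0.164 False [0.2095 0.0402 3.089  0.164 ]
0.163 False [ 0.0144 -0.093   3.0933  0.1631]
0.162 False [ 0.0908 -0.2871  3.948   0.162 ]
 25.06 [0.6667 0.0098 0.1621] [-180.     0.   171.1] F [ 0.62 -0.69  3.99] w 0.0122 gf 58.7
```

Run:
```python
from s import *
m=W(PANE,(70.2,39.7,0))[0]
robot.line_to([*m[:2],.1625],vel=.01); robot.pause(.5); st()
print(robot.job_done())
```

```text
25.81 [0.6667 0.0098 0.1625] [-180.    -0.   171.1] F [0.9  0.39 2.13] w 0.0128 gf 58.7
the job is handed in; nothing more can be done
None
```

I handed the job in at about 26 s, but it returned no verdict: the square lies flush with its blade about 5 mm right of the cut line and let go, and the cutter is held upright with its wheel on the start mark and its sprung head about half way in (about 4 mm, just over 3 N) — the final press was judged from force and arm height only, as my 10 pictures were used up.

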